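# Shut down the portable oxygen set

### The job

The patient is finished with the oxygen, so shut the portable set down. First close the cylinder: press the green valve knob right down and, keeping it down, turn it clockwise to its stop, then let it spring back up so that it is locked shut. Only after that, roll the knurled black flow wheel by its edge until the 0 stands squarely in its window; leave the other things on the table where they are.

Things in the scene. Friction and masses are not known exactly. Their poses are not given: they have to be found in the camera images.
- oxygen_set: Portable oxygen set, fixed: 111 mm sky-blue cylinder upright in a 170 mm square stand, brass valve post on top, aluminium regulator sticking out level from it. Origin: cylinder's axis at table height; z up; x along the regulator, post to outlet. Regulator axis: y = 0, z = 222 mm. Gauge on the +y side, x 20 to 60 mm, below z = 245 mm; tee screw out to x = -64 mm
- valve_grip (a point): Centre of the green valve knob on top, on the cylinder's axis, 284 mm above the table when up: a bar 48 mm long (point's x) and 30 mm wide (y, grip across this), 24 mm high, white stripe on top; the axes turn with it. Under it is a round bonnet of 20 mm diameter down to z = 249 mm, where the 25 x 28 mm post begins
- valve_turn (a joint): Turn of the valve knob, rad: 0 = open (as found), grows clockwise seen from above, 1.40 = shut, a hard stop. A latch blocks the turn unless the knob is held at least 6 mm down all the way, and must not be forced; let go within about 0.05 rad of the shut stop it springs up and is locked
- valve_press (a joint): How far the valve knob is pressed down, m: 0 = up, 0.008 = bottomed. Spring: 4 N at the start, 8 N at the bottom
- flow_wheel (a joint): Turn of the black flow wheel, rad; 0 or any whole turn (6.283) = 0 in the window. Endless both ways, clicks into 8 places 0.785 apart, showing for growing value 0 1 2 3 4 5 6 8, then 0 again. Grows as the wheel's top is rolled to the set's -y side, falls towards +y. Found at any place but 0. A click takes about 1 N at the rim; let go, it draws into the nearest place
- flow_top (a point): Fixed point at the top of the flow wheel's rim, midway along its width, 249 mm above the table, 90 mm out from the cylinder's axis. The wheel is black, knurled, 54 mm in diameter, 20 mm wide, axis level along the set's x; roll its top along y. The barrel on its valve side is 4.5 mm lower, the outlet on the other side 11 mm lower. Axes as the set's
- flow_window (a point): Fixed centre of the digit window on top of the barrel, beside the flow wheel on its valve side, 14 mm along x by 16 mm along y: black digits 10 mm high (their tops towards the set's +y) on a white drum of 40 mm diameter that turns with the wheel; the point is on the drum's surface. Axes as the set's
- flow_zero (a point): Centre of the digit 0 on the drum's surface, 20 mm from the wheel's axis; it goes round with the flow wheel and meets point flow_window when 0 stands square in the window
- humidifier: Bystander: clear humidifier bottle with green cap, 68 mm diameter, 136 mm high. Origin: centre of its underside
- cylinder_key: Bystander: flat steel cylinder key, about 100 mm long, 5 mm thick. Origin: underside, near its middle
- tape_roll: Bystander: white roll of tape lying flat, 72 mm diameter, 25 mm high. Origin: centre of its underside
- oximeter: Bystander: white and blue finger oximeter, 60 x 34 x 29 mm. Origin: centre of its underside
- steel_bowl: Bystander: steel bowl, 130 mm diameter, 45 mm high. Origin: centre of its underside
- specimen_pot: Bystander: clear specimen pot with red lid, 56 mm diameter, 66 mm high. Origin: centre of its underside

How it is judged:
On the way, in this order (a step that is already met when the one before it is completed fails the run):
1. the valve knob is turned to its shut stop and has sprung back up (value of joint valve_turn above 1.25 rad and value of joint valve_press below 0.002 m), for 0.2 s.
2. after that, the flow wheel shows 0 in its window (distance between flow_zero and flow_window below 0.003 m), for 0.2 s.
At the end, for the whole second after the job is handed in: The valve knob stands at its shut stop (turned more than 1.25 rad) and is up (pressed less than 2 mm), and the flow wheel is at rest with the digit 0 within 3 mm of the middle of its window (all of step 1 and distance between flow_zero and flow_window below 0.003 m and velocity of joint flow_wheel between -0.1 and 0.1 rad/s); the robot touches nothing.
It fails at once if another thing on the table is pushed more than 30 mm from its place (distance of any of humidifier, cylinder_key, tape_roll, oximeter, steel_bowl, specimen_pot from where it was at the start of the episode above 0.03 m).
It fails at once if the valve knob is forced round against its latch without being pressed down (value of joint valve_turn between 0.3 and 1.1 rad and value of joint valve_press below 0.0035 m).
It also fails if it takes over 61 s, if anything falls off the work surface, if the arm or the gripper's body presses on something with over 40 N, if the wrist force passes 120 N, or if a joint passes its speed limit or range.

### The arm

A 6-joint arm with a two-finger parallel gripper is mounted at the origin on the work surface. World frame = base frame: x ahead of the robot, y to its left, z up, the work surface at z = 0. Lengths are in m, angles in rad, forces in N, time in s.
With the tool pointing down it reaches from about 0.3 to 0.875 m from the base axis. Payload 6.4 kg.
Tool frame: the origin (TCP) lies at the very end of the fingers, on their centre line; the grasp point (between the pads) lies 19 mm behind it; z points along the fingers, x is the direction in which the jaws open and shut, and the axes are right-handed (so a half turn about z gives the same grasp; the last joint's range is limited). The gripper opens to 88 mm and grips with 3 to 60 N. Pads are 18 mm wide; open, the fingers measure 123 mm over their backs; the gripper's body (75 mm by 187 mm) begins 45 mm behind the grasp point.
Start: joints at [-1.437, 0.181, 1.607, -0, 1.354, -0.206], TCP at [0.192, -0.542, 0.239] pointing down, gripper open.
Joint ranges: [-2.99, 2.99], [-0.89, 2.07], [0.3, 2.58], [-1.14, 4.28], [0, 2.63], [-3.12, 3.12]. Speed limits (rad/s): [2.57, 2.57, 3.01, 3.14, 3.14, 3.14].

### API

Orientations are given as a unit quaternion [w, x, y, z].
In Python, from station import readout, camera, job, spotter gives the robot as it stands.
- The arm moves only by the tool carry_out, never from a script. Its argument "steps" is a list of rows, each an object with "offset": the shift along the tool's x, y, z in mm, a list of three; "yaw": the turn about the tool's z in rad. In form: [{"offset": [x, y, z], "yaw": yaw}, ...]. A call has 1 to 20 rows; each row is the pose to reach, as a shift and turn from the pose commanded when the call began, along the tool's axes at that moment; what a row does not reach only later rows make up. A row lasts 1/8 s, in which the tool goes at most 62.5 mm and 10.7 degrees, less where a joint would pass 70% of its speed; a pose out of reach is approached as far as the arm can. A call with a gripper value outside its range is refused whole. "fingers" is the opening in per cent of the stroke, from 0 (shut) to 100 (fully open), set as the call begins (left out, the last holds). The fingers move at their own pace and stop on an object; "grip_force" is the grip in N (left out, the last holds). Time passes only in rows, so rows that repeat a pose let the fingers close. It gives the time, the measured TCP pose, the force and the opening at its end, in the units of the state.
- readout.observe(): the state, without advancing time (a new reading comes with each control period).
- camera(name): name is "side" or "top" or "wrist"; returns a dict with "img" (400x640x3 uint8, red, green, blue), "K" (3x3 intrinsics, pixels), "cam_to_world" (4x4, takes a point from camera to world coordinates); the wrist camera has in their place "mount" (4x4, takes a point from camera to tool coordinates, whose origin is the TCP and whose axes are the tool frame's). Camera axes: x right, y down, z forward; pixel columns grow to the right and rows downward; lengths in m; the calibration is good to about 2 mm. A picture is of the moment at which its call begins: read the wrist's pose just before it. There is no depth.
- job.hand_in(): hands the job in, once; it reports no verdict.
Trained networks look in a picture, given as the dict that the camera call returned (one of the last four; its "shot" number tells which), for a name from the list of things; names that differ only in an ending like _2 or _b are one class to them, and where a whole thing is asked for, a point or a joint stands for the part that bears it (a point fixed in the world has none). Each returns a list of dicts, best first, with "p" (0 to 1); they miss things now and then, are a little off and sometimes report something else, mostly with a low value. They report only what shows in the picture. A call takes as long as a camera call.
- spotter.trace(label, picture): "pixels" (400x640 bool, what is visible of it) and "rect" ([left, top, right, bottom] in pixels, round what is visible of it).
The state is a dict: "time_s": time; "joint_pos": joint angles; "dq": joint speeds; "joint_efforts": joint torques, N m; "eef_pos": TCP position; "orientation": TCP orientation; "contact_force": force on the tool from outside, world axes, zero at the start; "ft_torque": the same for the moment, N m; "width": opening from 0.0 (shut) to 1.0 (fully open).
Only numpy, scipy, OpenCV 4.12 (cv2) and the standard library are available. Lean on these libraries where they do the work, as an engineer would, in place of code of your own. Each camera call takes 0.05 s, during which the arm holds its last target.

## Working session

There is one attempt and no reset: what is moved stays moved. The work goes in short steps, Python scripts to look and compute and a tool call to move; the robot and the scene stay as the last step left them, time stands still between calls to the robot, and variables do not carry over. Pictures are saved under pics/ and viewed, and the job is handed in when it is done.

Besides the shell and the picture viewer there is one more tool, called by a JSON object that holds its "name" and its "arguments". carry_out: Moves the arm, as the interface text tells. Its arguments: {"type":"object","properties":{"steps":{"type":"array"},"fingers":{"type":"number"},"grip_force":{"type":"number"}},"required":["steps"]}

```bash
mkdir -p pics; ls; python3 - <<'E'
from station import readout, camera, spotter
import cv2, numpy as np
s=readout.observe(); print(s)
for n in ["side","top"]:
    c=camera(n); cv2.imwrite(f"pics/{n}0.png",c["img"][:,:,::-1]); print(n,c["K"].tolist(),np.round(c["cam_to_world"],4).tolist())
    for l in ["oxygen_set","valve_grip","flow_wheel","humidifier","steel_bowl"]:
        r=spotter.trace(l,c); print(l,[(round(x["p"],2),[int(v) for v in x["rect"]]) for x in r[:2]])
E
```

```text
pics
{'time_s': 0.0, 'joint_pos': array([-1.43730437e+00,  1.81487338e-01,  1.60796510e+00, -2.75501225e-05,
        1.35377207e+00, -2.06278155e-01]), 'dq': array([ 0.00037159,  0.00079237,  0.00101447,  0.00057737,  0.0008916 ,
       -0.00045579]), 'joint_efforts': array([ 1.98060081e-05, -4.33871233e+01, -3.41852117e+01,  7.02596828e-02,
        3.86181416e-02, -1.36493795e-04]), 'eef_pos': array([ 0.19158168, -0.54160666,  0.23786105]), 'orientation': array([-5.88400528e-04,  8.16478745e-01, -5.77374915e-01, -5.65423817e-04]), 'contact_force': array([-0.33872114, -0.85197084, -1.11878583]), 'ft_torque': array([-0.00153003,  0.0129676 , -0.04756594]), 'width': 1.0033154516564773}
side [[448.84251375868496, 0.0, 321.30921545338185], [0.0, 448.84251375868496, 200.50689006178595], [0.0, 0.0, 1.0]] [[0.9844, -0.1212, 0.1278, 0.368], [-0.1761, -0.6817, 0.7101, -1.0509], [0.001, -0.7215, -0.6924, 1.2254], [0.0, 0.0, 0.0, 1.0]]
oxygen_set [(0.94, [274, 156, 338, 244]), (0.19, [290, 320, 312, 339])]
valve_grip []
flow_wheel [(0.66, [311, 179, 327, 202])]
humidifier [(0.81, [277, 171, 292, 204])]
steel_bowl [(0.97, [339, 301, 386, 344]), (0.34, [274, 156, 334, 245])]
top [[482.6787055779618, 0.0, 321.0047833616393], [0.0, 482.6787055779618, 203.5440438531314], [0.0, 0.0, 1.0]] [[-0.0216, -0.9924, 0.1212, 0.4408], [-0.9997, 0.0225, 0.0062, 0.0375], [-0.0089, -0.1211, -0.9926, 1.4378], [0.0, 0.0, 0.0, 1.0]]
oxygen_set [(0.6, [267, 199, 352, 276])]
valve_grip [(0.73, [291, 219, 312, 240]), (0.42, [269, 199, 349, 272])]
flow_wheel [(0.8, [321, 205, 341, 228]), (0.19, [175, 256, 195, 278])]
humidifier [(0.87, [239, 248, 266, 274])]
steel_bowl [(0.95, [442, 175, 486, 218])]
```

```bash
python3 - <<'E'
import cv2
a=cv2.imread("pics/top0.png")[150:310,200:400]; cv2.imwrite("pics/topc.png",cv2.resize(a,None,fx=4,fy=4)[:600,:800])
a=cv2.imread("pics/side0.png")[130:270,240:400]; cv2.imwrite("pics/sidec.png",cv2.resize(a,None,fx=4,fy=4))
E
```

```text
(no output)
```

View pics/topc.png

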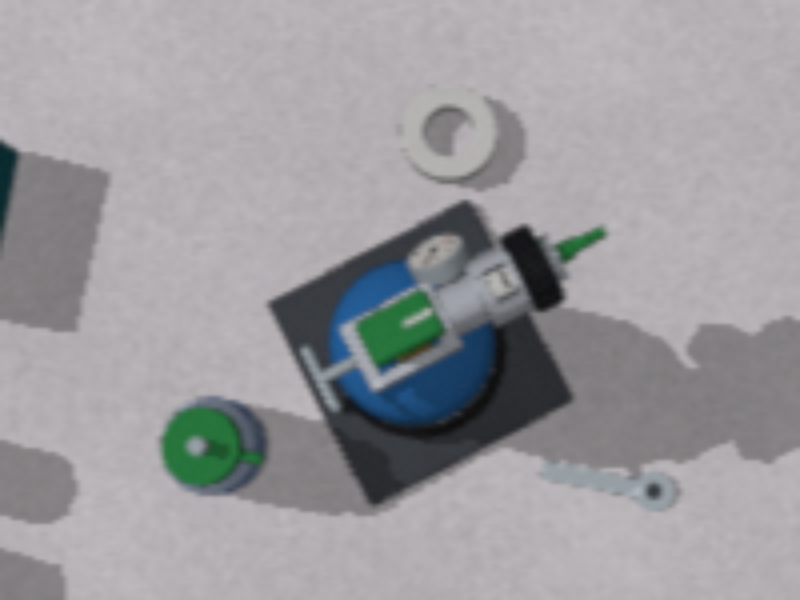

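View pics/sidec.png

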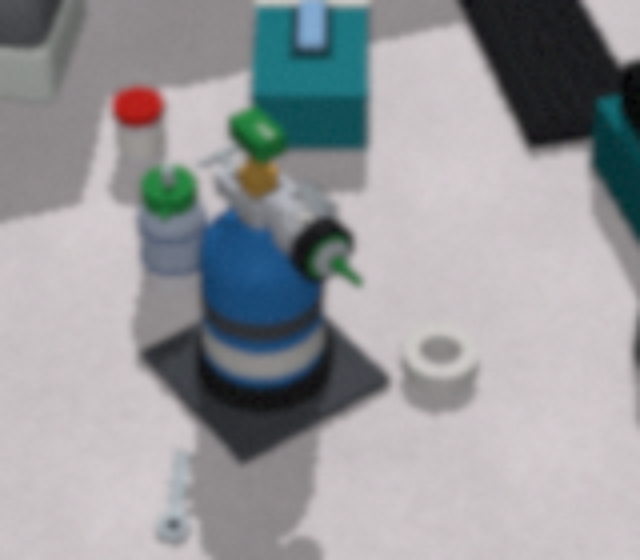

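View pics/top0.png

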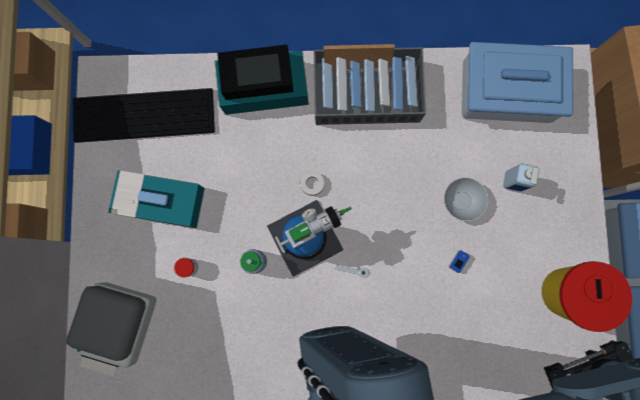

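The top view shows the set at about (302,238). The knob is at (300,232), and the regulator points right and up towards the wheel at (331,217). Next I'll fit the set's pose.

```bash
cat > h.py <<'E'
import numpy as np, cv2
from scipy.spatial.transform import Rotation as R
def proj(P,K,T):
    P=np.atleast_2d(P); Q=(P-T[:3,3])@T[:3,:3]; q=Q@K.T; return q[:,:2]/q[:,2:]
def wp(p,pts):
    c,s=np.cos(p[2]),np.sin(p[2]); pts=np.atleast_2d(pts)
    return np.c_[p[0]+c*pts[:,0]-s*pts[:,1],p[1]+s*pts[:,0]+c*pts[:,1],pts[:,2]]
def toolT(s):
    T=np.eye(4); q=s["orientation"]; T[:3,:3]=R.from_quat([q[1],q[2],q[3],q[0]]).as_matrix(); T[:3,3]=s["eef_pos"]; return T
E
python3 - <<'E'
from h import *
from station import camera, readout, spotter
from scipy.optimize import least_squares
c=camera("top");K,T=c["K"],c["cam_to_world"]
cr=lambda u:np.array(u)/4+[200,150]-0.375
st=cr([(273,303),(470,200),(573,397),(373,505)])
kn=cr([(357,330),(428,293),(443,328),(370,365)])
S=np.array([[-85,85],[85,85],[85,-85],[-85,-85]])/1000.
Kn=np.array([[-24,15],[24,15],[24,-15],[-24,-15]])/1000.
def f(p):
    a=proj(wp(p,np.c_[S,np.full(4,.012)]),K,T)-st
    b=proj(wp(p,np.c_[Kn,np.full(4,.296)]),K,T)-kn
    return np.r_[a.ravel(),b.ravel()]
r=least_squares(f,[0.4,0.05,-1.0]);print(r.x,np.round(r.fun.reshape(-1,2),1).tolist())
p=r.x;print(wp(p,[[0,0,.284],[.09,0,.249]]),proj(wp(p,[[0,0,.296],[.09,0,.249]]),K,T))
for l in ["valve_grip","flow_wheel"]:
    m=spotter.trace(l,c)[0]["pixels"]; print(l,np.argwhere(m).mean(0)[::-1])
for l,z in [("humidifier",.136),("cylinder_key",0),("tape_roll",.025),("specimen_pot",.066)]:
    for q in spotter.trace(l,c)[:1]:
        u=np.argwhere(q["pixels"]).mean(0)[::-1]; d=T[:3,:3]@np.linalg.inv(K)@[*u,1]; print(l,T[:3,3]+d*(z-T[2,3])/d[2])
E
```

```text
[ 0.51463504  0.09632116 -1.1129531 ] [[-1.7, 0.0], [0.0, -0.5], [0.9, 1.1], [-0.6, 1.0], [-1.0, -1.5], [-0.7, -1.6], [1.3, 0.8], [1.5, 1.0]]
[[0.51463504 0.09632116 0.284     ]
 [0.55441635 0.01559044 0.249     ]] [[299.77634647 231.52072757]
 [333.14051639 215.92858872]]
valve_grip [300.18431373 231.41176471]
flow_wheel [332.06190476 216.87619048]
humidifier [0.44778122 0.22905327 0.136     ]
cylinder_key [ 0.41356002 -0.05454211  0.        ]
tape_roll [0.67634824 0.07076734 0.025     ]
specimen_pot [0.43562342 0.4309834  0.066     ]
```

{"name": "carry_out", "arguments": {"steps": [{"offset":[0,0,-60],"yaw":0},{"offset":[-20,-20,-120],"yaw":-0.1},{"offset":[-55,-58,-182],"yaw":-0.22},{"offset":[-95,-100,-182],"yaw":-0.36},{"offset":[-135,-140,-182],"yaw":-0.5},{"offset":[-175,-182,-182],"yaw":-0.64},{"offset":[-215,-225,-182],"yaw":-0.78},{"offset":[-255,-267,-182],"yaw":-0.92},{"offset":[-295,-309,-182],"yaw":-1.06},{"offset":[-335,-350,-182],"yaw":-1.2},{"offset":[-375,-392,-182],"yaw":-1.34},{"offset":[-415,-434,-182],"yaw":-1.48},{"offset":[-455,-476,-182],"yaw":-1.6},{"offset":[-494,-517,-182],"yaw":-1.69},{"offset":[-494,-517,-182],"yaw":-1.69},{"offset":[-494,-517,-182],"yaw":-1.69}], "fingers": 100, "grip_force": 45}}

```text
time_s: 2.95
eef_pos: [0.5142, 0.0958, 0.4205]
orientation: [0.0, 0.974, 0.228, -0.0]
contact_force: [-0.5, -0.3, 0.4]
width: 1.001
```

```bash
python3 - <<'E'
from h import *
from station import camera, readout, spotter
s=readout.observe();c=camera("wrist")
print(s["time_s"],s["eef_pos"],s["orientation"],s["joint_pos"],s["contact_force"]);print(c["K"].tolist(),np.round(c["mount"],4).tolist())
cv2.imwrite("pics/w1.png",c["img"][:,:,::-1])
np.savez("w1.npz",K=c["K"],T=toolT(s)@c["mount"])
for l in ["valve_grip","flow_wheel","oxygen_set","flow_window","flow_zero"]:
    r=spotter.trace(l,c); print(l,[(round(x["p"],2),[int(v) for v in x["rect"]],np.argwhere(x["pixels"]).mean(0)[::-1]) for x in r[:2]])
E
```

```text
2.95 [0.5142392  0.09577055 0.42052769] [ 1.59682036e-04  9.73777910e-01  2.27500410e-01 -3.46485846e-04] [-4.27226750e-02 -2.58636595e-02  1.46928859e+00 -4.98001917e-04
  1.69874929e+00 -5.01806134e-01] [-0.5277674  -0.32616036  0.35159929]
[[281.6342224453229, 0.0, 321.97156596037297], [0.0, 281.6342224453229, 199.6495636224241], [0.0, 0.0, 1.0]] [[1.0, -0.0006, 0.0004, 0.0003], [0.0005, 0.9646, 0.2638, -0.0679], [-0.0005, -0.2638, 0.9646, -0.1464], [0.0, 0.0, 0.0, 1.0]]
valve_grip [(0.57, [309, 165, 340, 211], array([322.61958042, 189.27552448])), (0.17, [304, 36, 347, 89], array([325.30184195,  62.13547237]))]
flow_wheel [(0.97, [303, 230, 341, 259], array([323.00254453, 248.06997455])), (0.31, [281, 113, 369, 279], array([323.56625339, 175.2396358 ]))]
oxygen_set []
flow_window [(0.57, [280, 114, 368, 277], array([323.48405967, 175.28721848]))]
flow_zero [(0.73, [301, 230, 344, 261], array([322.76770186, 247.6757764 ]))]
```

View pics/w1.png

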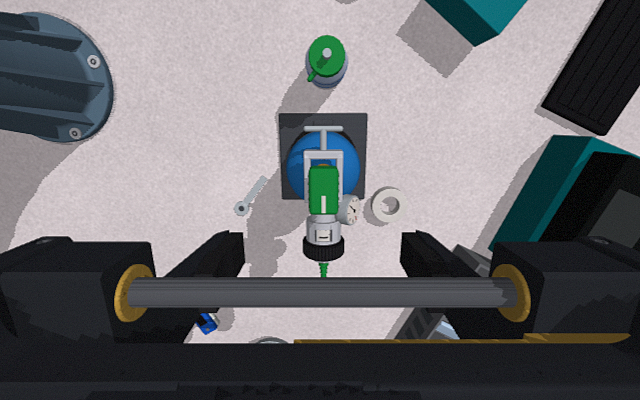

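The wrist view shows the knob at (323,190), the digit window at (323,236) and the wheel at (323,248). I'll refine the pose and read the digit from an enlargement.

```bash
python3 - <<'E'
from h import *
d=np.load("w1.npz");K,T=d["K"],d["T"]
a=cv2.imread("pics/w1.png")[100:290,250:410]; cv2.imwrite("pics/w1c.png",cv2.resize(a,None,fx=3.1,fy=3.1,interpolation=cv2.INTER_CUBIC))
p=[0.51463504,0.09632116,-1.1129531]
b=lambda u,z:(lambda q:T[:3,3]+q*(z-T[2,3])/q[2])(T[:3,:3]@np.linalg.inv(K)@[*u,1])
Kn=np.array([[-24,15,296],[24,15,296],[24,-15,296],[-24,-15,296],[78,0,242],[90,0,249]])/1000.
print(proj(wp(p,Kn),K,T))
E
```

```text
[[337.76084724 169.21817259]
 [337.02633557 216.23710011]
 [307.43410322 216.21498634]
 [306.79453458 169.19511377]
 [322.159682   243.38276771]
 [322.15347136 254.68689165]]
```

View pics/w1c.png

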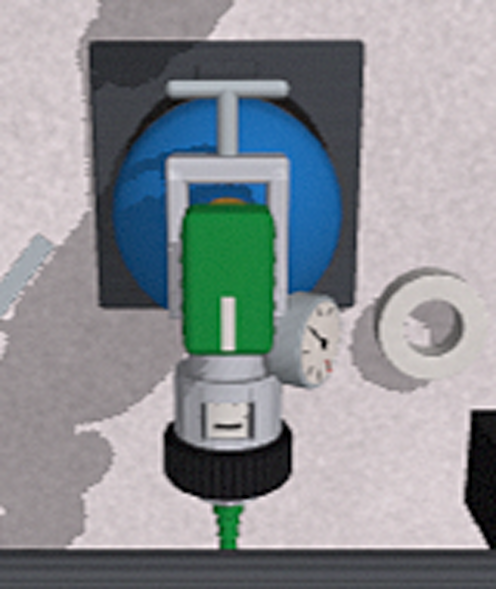

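{"name": "carry_out", "arguments": {"steps": [{"offset":[1,-1,30],"yaw":0},{"offset":[2,-2,60],"yaw":0},{"offset":[2,-2,90],"yaw":0},{"offset":[2,-2,105],"yaw":0},{"offset":[2,-2,105],"yaw":0},{"offset":[2,-2,105],"yaw":0}], "fingers": 70}}

```text
time_s: 4.0
eef_pos: [0.516, 0.0984, 0.3171]
orientation: [0.0, 0.974, 0.227, 0.001]
contact_force: [0.7, 0.2, -0.1]
width: 0.697
```

```bash
python3 - <<'E'
from h import *
from station import camera, readout, spotter
s=readout.observe();c=camera("wrist")
print(s["time_s"],s["eef_pos"],s["orientation"],s["contact_force"])
cv2.imwrite("pics/w2.png",c["img"][:,:,::-1])
K,T=c["K"],toolT(s)@c["mount"];np.savez("w2.npz",K=K,T=T,E=toolT(s))
a=c["img"].astype(int);m=(a[...,1]>a[...,0]*1.6)&(a[...,1]>a[...,2]*1.6)&(a[...,1]>40)
n,l,st,ce=cv2.connectedComponentsWithStats(m.astype(np.uint8))
for i in np.argsort(-st[1:,4])[:3]+1: print(st[i],ce[i])
p=[0.5148,0.0985,-1.113]
Kn=np.array([[-24,15,296],[24,15,296],[24,-15,296],[-24,-15,296],[90,0,249]])/1000.
print(proj(wp(p,Kn),K,T))
E
```

```text
4.0 [0.51601446 0.09844242 0.31714041] [2.63836150e-04 9.73812082e-01 2.27351974e-01 1.01980549e-03] [ 0.73330906  0.16854954 -0.11915634]
[ 296  190   47   75 3128] [319.30051151 225.34303069]
[ 300    7   49   64 2047] [323.71519297  37.15632633]
[315 317  12  21 147] [320.72108844 325.50340136]
[[344.02169118 195.61472191]
 [342.47990865 266.06405127]
 [296.98914297 266.09895081]
 [295.18994823 195.62240344]
 [320.14079036 307.31912667]]
```

View pics/w2.png

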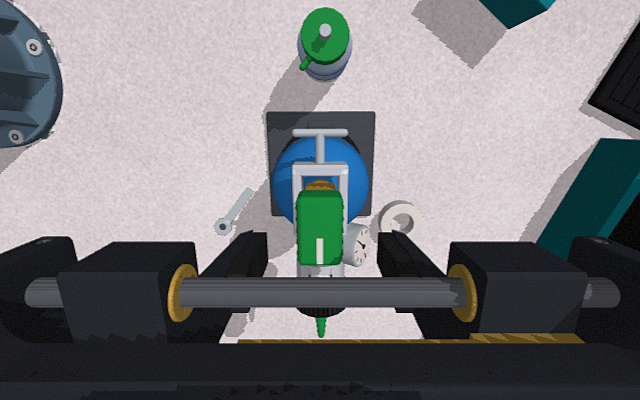

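The knob spans columns 296–342 and rows 190–264, so the tool is centred to within 1–2 mm. I'll go down and grip.

{"name": "carry_out", "arguments": {"steps": [{"offset":[-1.3,-1.6,15],"yaw":0},{"offset":[-1.3,-1.6,30],"yaw":0},{"offset":[-1.3,-1.6,42],"yaw":0},{"offset":[-1.3,-1.6,52],"yaw":0},{"offset":[-1.3,-1.6,52],"yaw":0},{"offset":[-1.3,-1.6,52],"yaw":0}]}}

```text
time_s: 4.8
eef_pos: [0.5137, 0.0995, 0.264]
orientation: [0.0, 0.974, 0.227, 0.0]
contact_force: [0.1, -0.3, 0.1]
width: 0.698
```

{"name": "carry_out", "arguments": {"steps": [{"offset":[0,0,0],"yaw":0},{"offset":[0,0,0],"yaw":0},{"offset":[0,0,0],"yaw":0},{"offset":[0,0,0],"yaw":0},{"offset":[0,0,0],"yaw":0},{"offset":[0,0,0],"yaw":0}], "fingers": 0, "grip_force": 40}}

```text
time_s: 5.55
eef_pos: [0.5136, 0.0995, 0.2639]
orientation: [-0.0, 0.974, 0.228, 0.0]
contact_force: [0.7, 0.9, 1.1]
width: 0.334
```

{"name": "carry_out", "arguments": {"steps": [{"offset":[0,0,3],"yaw":0},{"offset":[0,0,6],"yaw":0},{"offset":[0,0,8.5],"yaw":0},{"offset":[0,0,8.5],"yaw":0},{"offset":[0,0,8.5],"yaw":0}]}}

```text
time_s: 6.18
eef_pos: [0.5137, 0.0995, 0.256]
orientation: [0.0, 0.974, 0.228, 0.0]
contact_force: [-1.8, 0.3, 7.0]
width: 0.337
```

{"name": "carry_out", "arguments": {"steps": [{"offset":[0,0,1],"yaw":0},{"offset":[0,0,1],"yaw":0},{"offset":[0,0,1],"yaw":0}]}}

```text
time_s: 6.55
eef_pos: [0.5137, 0.0995, 0.2557]
orientation: [0.0, 0.974, 0.228, 0.001]
contact_force: [-3.8, -0.3, 10.7]
width: 0.332
```

{"name": "carry_out", "arguments": {"steps": [{"offset":[0,0,0.3],"yaw":0.08},{"offset":[0,0,0.3],"yaw":0.16},{"offset":[0,0,0.3],"yaw":0.22},{"offset":[0,0,0.3],"yaw":0.22}]}}

```text
time_s: 7.05
eef_pos: [0.5142, 0.0997, 0.2557]
orientation: [0.0, 0.993, 0.119, 0.001]
contact_force: [-3.7, 1.6, 11.3]
width: 0.333
```

```bash
python3 - <<'E'
from h import *
from station import camera, readout, spotter
s=readout.observe();c=camera("wrist")
print(s["time_s"],s["eef_pos"],s["ft_torque"],s["contact_force"],s["joint_pos"])
cv2.imwrite("pics/w3.png",c["img"][150:350,160:480,::-1].repeat(2,0).repeat(2,1))
E
```

```text
7.05 [0.51420082 0.09969201 0.25573942] [0.03382593 0.38853397 0.03861818] [-3.66743978  1.63800691 11.27465885] [-3.55582250e-02  4.89431552e-02  1.71744827e+00  3.57606094e-04
  1.37256645e+00 -2.74123361e-01]
```

View pics/w3.png

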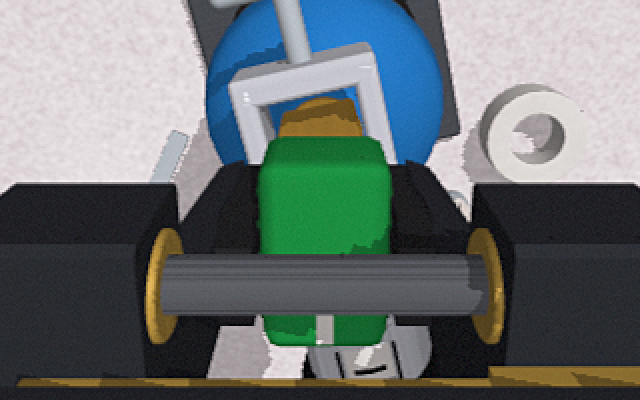

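The knob is turning with the jaws while bottomed, and the torque is small. I'll carry on to the stop.

{"name": "carry_out", "arguments": {"steps": [{"offset":[0,0,0.3],"yaw":0.1},{"offset":[0,0,0.3],"yaw":0.2},{"offset":[0,0,0.3],"yaw":0.3},{"offset":[0,0,0.3],"yaw":0.4},{"offset":[0,0,0.3],"yaw":0.5},{"offset":[0,0,0.3],"yaw":0.6},{"offset":[0,0,0.3],"yaw":0.7},{"offset":[0,0,0.3],"yaw":0.8},{"offset":[0,0,0.3],"yaw":0.9},{"offset":[0,0,0.3],"yaw":1.0},{"offset":[0,0,0.3],"yaw":1.1},{"offset":[0,0,0.3],"yaw":1.17},{"offset":[0,0,0.3],"yaw":1.21},{"offset":[0,0,0.3],"yaw":1.21}]}}

```text
time_s: 8.85
eef_pos: [0.5166, 0.0987, 0.256]
orientation: [-0.001, 0.885, -0.466, 0.004]
contact_force: [7.0, -2.6, 6.8]
width: 0.338
```

```bash
python3 - <<'E'
from h import *
from station import camera, readout, spotter
s=readout.observe()
E=toolT(s);print(s["eef_pos"],s["ft_torque"],s["contact_force"],np.arctan2(E[1,0],E[0,0]),s["joint_pos"])
E
```

```text
[0.5166204  0.09874846 0.25598634] [-0.36247702 -1.00723333  0.68739031] [ 6.95019968 -2.57352295  6.79216601] -0.970640886298001 [-3.63348791e-02  4.98632381e-02  1.71600334e+00 -1.14578148e-03
  1.36711515e+00  9.34514101e-01]
```

The torque has risen to about 0.7 N m at 1.43 rad, so the knob is at its stop. Releasing now.

{"name": "carry_out", "arguments": {"steps": [{"offset":[0,0,0],"yaw":0},{"offset":[0,0,0],"yaw":0},{"offset":[0,0,0],"yaw":0},{"offset":[0,0,0],"yaw":0},{"offset":[0,0,-20],"yaw":0},{"offset":[0,0,-50],"yaw":0},{"offset":[0,0,-80],"yaw":0},{"offset":[0,0,-80],"yaw":0},{"offset":[0,0,-80],"yaw":0}], "fingers": 75}}

```text
time_s: 9.98
eef_pos: [0.513, 0.0995, 0.3324]
orientation: [0.0, 0.884, -0.467, -0.001]
contact_force: [-0.0, 0.2, -0.7]
width: 0.753
```

```bash
python3 - <<'E'
from h import *
from station import camera, readout, spotter
s=readout.observe();c=camera("wrist")
E=toolT(s);print(s["time_s"],s["eef_pos"],s["contact_force"],np.arctan2(E[1,0],E[0,0]))
cv2.imwrite("pics/w4.png",c["img"][:,:,::-1])
np.savez("w4.npz",K=c["K"],T=E@c["mount"])
c=camera("top");cv2.imwrite("pics/t4.png",cv2.resize(c["img"][190:270,260:360,::-1],None,fx=6,fy=6,interpolation=cv2.INTER_CUBIC))
c=camera("side");cv2.imwrite("pics/s4.png",cv2.resize(c["img"][140:240,260:360,::-1],None,fx=6,fy=6,interpolation=cv2.INTER_CUBIC))
E
```

```text
9.975 [0.51301676 0.09949286 0.33242224] [-0.02829666  0.23160217 -0.68141422] -0.9709646377995741
```

View pics/w4.png

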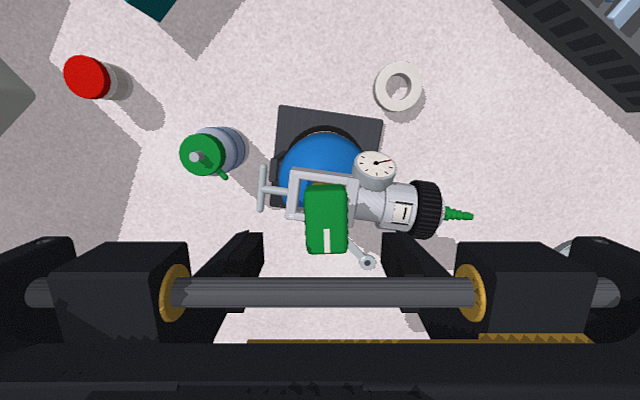

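View pics/s4.png

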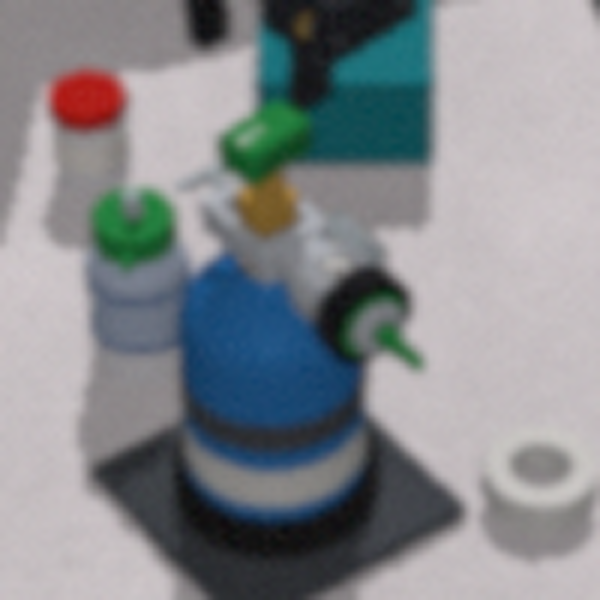

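The knob is turned by roughly 80° relative to the regulator, and it is up in the side view. The digit window is at about (402,212). I'll measure the knob's angle and height and enlarge the digit.

```bash
python3 - <<'E'
from h import *
from scipy.optimize import least_squares
d=np.load("w4.npz");K,T=d["K"],d["T"]
a=cv2.imread("pics/w4.png")
cv2.imwrite("pics/w4c.png",np.hstack([cv2.resize(a[150:270,290:400],None,fx=3.5,fy=3.5,interpolation=cv2.INTER_CUBIC)[:420],cv2.resize(a[180:240,370:425],None,fx=7,fy=7,interpolation=cv2.INTER_CUBIC)]))
for turn,pr in [(1.4,0),(1.4,.008),(1.3,0)]:
    q=[.5141,.0993,-1.113-turn]
    Kn=np.array([[-24,15,296],[24,15,296],[24,-15,296],[-24,-15,296]])/1000.;Kn[:,2]-=pr
    print(turn,pr,proj(wp(q,Kn),K,T).round(1).tolist())
im=a.astype(int);b,g,r=im[...,0],im[...,1],im[...,2]
m=((g>r*1.5)&(g>b*1.5)&(g>40)).astype(np.uint8)
n,l,st,ce=cv2.connectedComponentsWithStats(m);
for i in range(1,n):
    if st[i,4]>500: print(st[i],ce[i])
E
```

```text
1.4 0 [[345.0, 189.2], [345.5, 254.9], [303.4, 256.0], [300.0, 190.5]]
1.4 0.008 [[344.1, 186.6], [344.6, 250.0], [304.1, 251.1], [300.9, 187.8]]
1.3 0 [[341.3, 187.3], [348.8, 252.8], [306.9, 257.7], [296.7, 192.9]]
[ 179  134   49   46 1451] [203.25086147 154.72019297]
[ 304  184   44   70 2701] [325.70788597 217.36690115]
```

View pics/w4c.png

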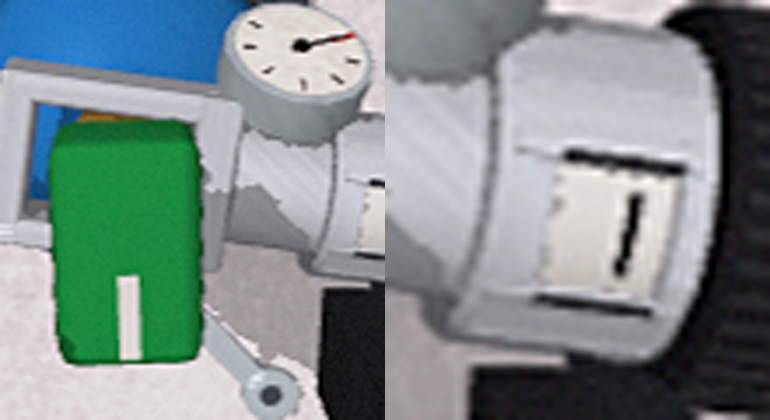

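The knob is up, with its outline matching 1.40 rad and 0 mm press, and the window shows 1. So I need one click down, rolling the top towards set +y. I'll check the wheel position by overlay.

```bash
python3 - <<'E'
from h import *
p=[.5141,.0993,-1.113]
t=np.linspace(-1.4,1.4,30);out=[]
for n,(x0,y0) in [("w4",(340,150)),("w1",(270,200))]:
    d=np.load(n+".npz");a=cv2.resize(cv2.imread(f"pics/{n}.png")[y0:y0+110,x0:x0+120],None,fx=5,fy=5)
    for X,R_ in [(.08,.027),(.1,.027)]:
        q=proj(wp(p,np.c_[np.full(30,X),R_*np.sin(t),.222+R_*np.cos(t)]),d["K"],d["T"])
        cv2.polylines(a,[((q-[x0,y0]+.5)*5).astype(np.int32)],False,(0,0,255),1)
    out.append(a[:,:400] if n=="w1" else a[:,200:])
cv2.imwrite("pics/ov.png",np.hstack(out))
f=wp(p,[[.09,0,.249]])[0];print(f)
d=np.load("w4.npz");E=None
from station import readout
s=readout.observe();E=toolT(s);print((E[:3,:3].T@(f-s["eef_pos"]))*1000)
print("dx-dirs",E[:3,:3].T@[-np.sin(p[2]),np.cos(p[2]),0])
E
```

```text
[0.55387752 0.01856742 0.249     ]
[90.08492157 11.63128198 82.92103209]
dx-dirs [ 0.14155207 -0.98992811 -0.00231215]
```

View pics/ov.png

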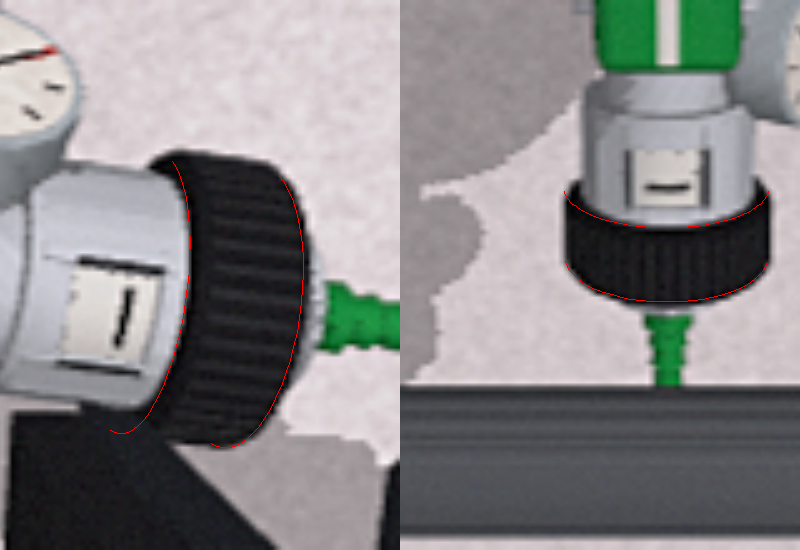

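{"name": "carry_out", "arguments": {"steps": [{"offset":[9,2,-10],"yaw":-0.15},{"offset":[18,4,-10],"yaw":-0.3},{"offset":[28,6,-10],"yaw":-0.45},{"offset":[38,9,-10],"yaw":-0.6},{"offset":[48,11,-10],"yaw":-0.75},{"offset":[58,13,-10],"yaw":-0.9},{"offset":[68,15,-10],"yaw":-1.05},{"offset":[78,17,-10],"yaw":-1.2},{"offset":[89,19.5,-10],"yaw":-1.33},{"offset":[89,19.5,0],"yaw":-1.43},{"offset":[89,19.5,30],"yaw":-1.43},{"offset":[89,19.5,60],"yaw":-1.43},{"offset":[89,19.5,70],"yaw":-1.43},{"offset":[89,19.5,70],"yaw":-1.43},{"offset":[89,19.5,70],"yaw":-1.43}], "fingers": 0, "grip_force": 10}}

```text
time_s: 12.0
eef_pos: [0.5483, 0.0149, 0.2649]
orientation: [0.0, 0.974, 0.228, 0.001]
contact_force: [0.8, 0.4, 0.9]
width: 0.002
```

```bash
python3 - <<'E'
from h import *
from station import camera, readout
s=readout.observe();E=toolT(s)
f=np.array([.5539,.0186,.249]);print(s["eef_pos"],s["contact_force"],s["width"],(E[:3,:3].T@(f-s["eef_pos"]))*1000,np.arctan2(E[1,0],E[0,0]))
c=camera("wrist");cv2.imwrite("pics/w5.png",c["img"][:,:,::-1])
E
```

```text
[0.54831451 0.01488646 0.26488017] [0.75147322 0.36605452 0.92974041] 0.0022738034900647674 [ 6.62874392 -0.87285984 15.8891702 ] 0.4590377793034065
```

View pics/w5.png

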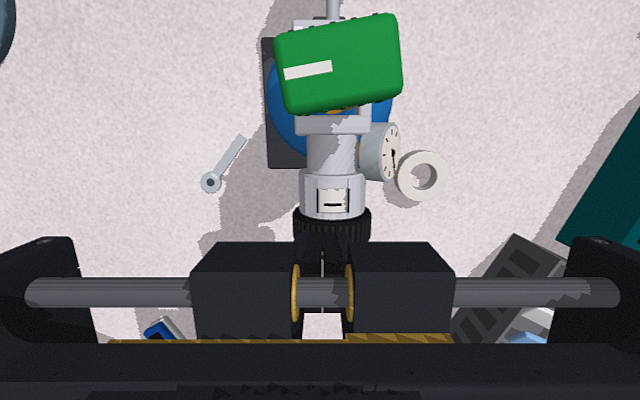

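{"name": "carry_out", "arguments": {"steps": [{"offset":[-2,-0.5,6],"yaw":0},{"offset":[-2,-0.5,11],"yaw":0},{"offset":[-2,-0.5,14],"yaw":0},{"offset":[-2,-0.5,15.5],"yaw":0},{"offset":[-2,-0.5,16.5],"yaw":0},{"offset":[-2,-0.5,16.5],"yaw":0}]}}

```text
time_s: 12.8
eef_pos: [0.5465, 0.0149, 0.2492]
orientation: [0.0, 0.974, 0.228, 0.001]
contact_force: [-2.4, 1.7, 9.3]
width: 0.005
```

{"name": "carry_out", "arguments": {"steps": [{"offset":[2,0,0],"yaw":0},{"offset":[4,0,0],"yaw":0},{"offset":[6,0,0],"yaw":0},{"offset":[8,0,0],"yaw":0},{"offset":[10,0,0],"yaw":0},{"offset":[12,0,0],"yaw":0},{"offset":[14,0,0],"yaw":0},{"offset":[16,0,0],"yaw":0},{"offset":[18,0,0],"yaw":0},{"offset":[18,0,0],"yaw":0}]}}

```text
time_s: 14.05
eef_pos: [0.5631, 0.0231, 0.2491]
orientation: [0.0, 0.974, 0.228, 0.002]
contact_force: [-0.3, 3.5, 8.2]
width: 0.008
```

```bash
python3 - <<'E'
from h import *
from station import camera, readout
s=readout.observe();E=toolT(s)
f=np.array([.5539,.0186,.249]);print(s["eef_pos"],s["contact_force"],(E[:3,:3].T@(f-s["eef_pos"]))*1000)
c=camera("wrist");cv2.imwrite("pics/w6.png",cv2.resize(c["img"][150:270,240:400,::-1],None,fx=5,fy=5,interpolation=cv2.INTER_CUBIC))
E
```

```text
[0.56314794 0.02313855 0.24911973] [-0.26103944  3.49210883  8.19373317] [-10.30193109  -0.03274779   0.07865152]
```

View pics/w6.png

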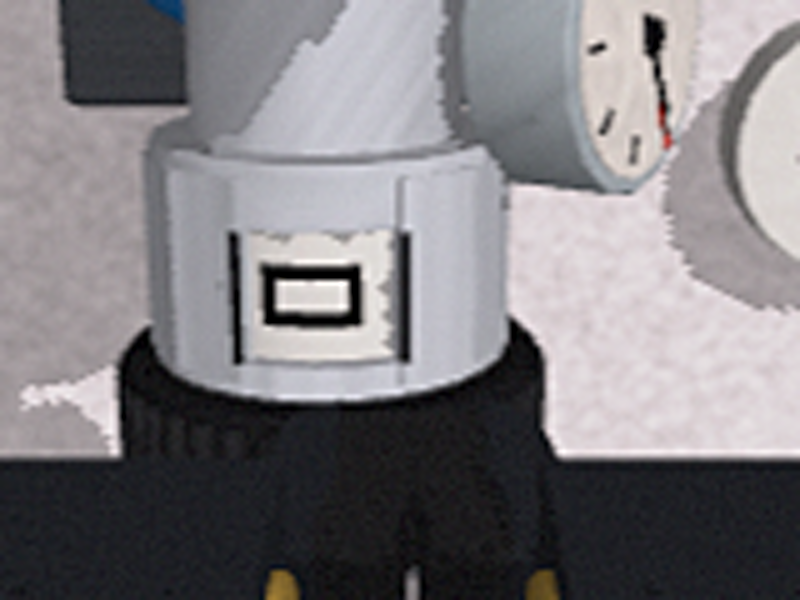

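The 0 is in the window, slightly short of centre. I'll lift straight up so the detent draws it in.

{"name": "carry_out", "arguments": {"steps": [{"offset":[0,0,-6],"yaw":0},{"offset":[0,0,-20],"yaw":0},{"offset":[0,0,-50],"yaw":0},{"offset":[0,0,-90],"yaw":0},{"offset":[0,0,-120],"yaw":0},{"offset":[0,0,-120],"yaw":0},{"offset":[0,0,-120],"yaw":0},{"offset":[0,0,-120],"yaw":0}]}}

```text
time_s: 15.1
eef_pos: [0.5611, 0.0226, 0.3654]
orientation: [-0.001, 0.974, 0.227, -0.001]
contact_force: [0.0, 0.7, -0.5]
width: 0.004
```

```bash
python3 - <<'E'
from h import *
from station import camera, readout
s=readout.observe();print(s["time_s"],s["eef_pos"],s["contact_force"],np.abs(s["dq"]).max())
c=camera("wrist");a=c["img"][:,:,::-1];K,T=c["K"],toolT(s)@c["mount"]
print(proj(wp([.5141,.0993,-1.113],[[.07,0,.242],[.07,.001,.242]]),K,T))
cv2.imwrite("pics/w7.png",np.hstack([cv2.resize(a[:300,170:470],(400,400)),cv2.resize(a[200:260,290:350],(400,400),interpolation=cv2.INTER_CUBIC)]))
c=camera("top");cv2.imwrite("pics/t7.png",c["img"][:,:,::-1])
E
```

```text
15.1 [0.56109944 0.0226139  0.36538408] [ 0.04905428  0.69087672 -0.53779046] 0.003290551371193693
[[313.34312406 174.48808691]
 [314.37429984 174.4891582 ]]
```

View pics/w7.png

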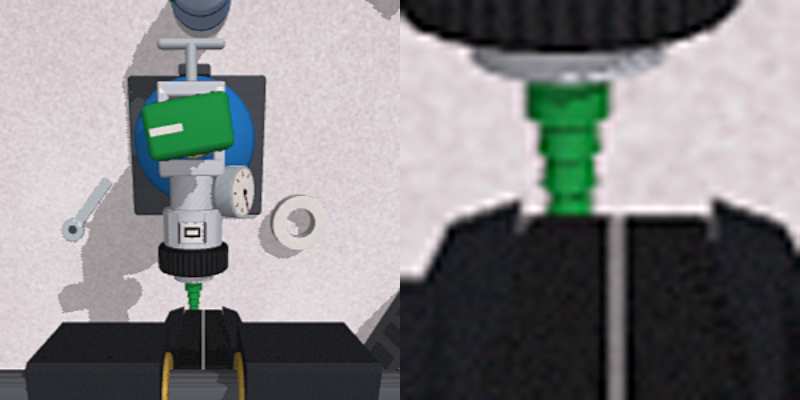

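View pics/t7.png

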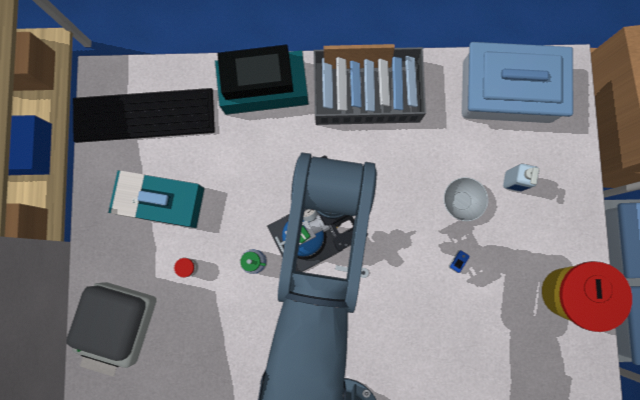

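The arm is clear and nothing else has moved. I'll take one close crop of the window to confirm the 0 is centred.

```bash
python3 - <<'E'
from h import *
from station import camera, readout
c=camera("wrist");a=c["img"][:,:,::-1]
cv2.imwrite("pics/w8.png",cv2.resize(a[150:210,280:345],None,fx=10,fy=10,interpolation=cv2.INTER_CUBIC))
E
```

```text
(no output)
```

View pics/w8.png

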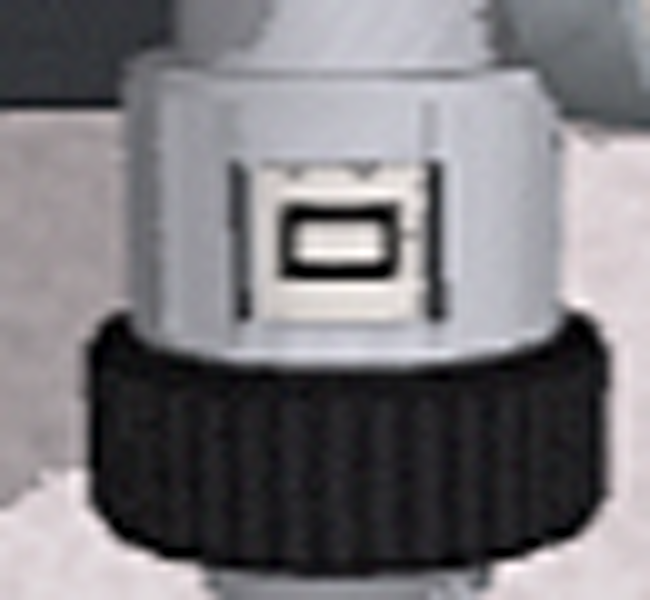

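The 0 is centred: its middle is at column 339 in the crop, and the window's is at about 338.

```bash
python3 -c "
from station import job
print(job.hand_in())"
```

```text
the job is handed in; nothing more can be done
None
```

The oxygen set is shut down in the order you asked, and the job was handed in at about 15 s of the 61 s allowed. Handing in returns no verdict, so what follows rests on my own checks.

- **Valve:** I gripped the green knob and pressed it until it bottomed, where the force rose to about 11 N. Holding it down, I turned it clockwise until the torque climbed at the stop; the tool had turned 1.43 rad. After release, the wrist picture matched a knob turned 1.40 rad and fully up.
- **Flow wheel:** It was found at 1. I rolled its top one click towards the set's +y side with closed fingertips and lifted off. The detent drew the 0 to within about 1 mm of the window's middle.
- **Last look:** The arm was about 115 mm above the wheel with practically no force on it. In the top view the bystanders in sight looked unmoved. The arm hid the tape roll and part of the key there, but both showed in the wrist view. I did not measure the bystanders' positions. No check failed or disagreed.

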